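Test a lamp's balance spring under load and set the verdict

ROBOT

A 6-joint arm with a two-finger parallel gripper is mounted at the origin on a cart in front of the work surface, level with it; the furniture and walls round the work are solid. World frame = base frame: x ahead of the robot, y to its left, z up, the work surface at z = 0. Lengths are in m, angles in rad, forces in N, time in s.
With the tool pointing down it reaches from about 0.325 to 0.9 m from the base axis. Payload 6.1 kg.
Tool frame: the origin (TCP) lies on the mounting face of the last link; the fingertips stand 182 mm ahead of it and the grasp point (between the pads) lies 164 mm ahead of it (env.hold_point_z is the distance from the TCP to the grasp point, in m); z points along the fingers, y is the line along which they close (so a half turn about z gives the same grasp; the last joint's range is limited). The gripper opens to 87 mm and grips with 3 to 60 N. Pads are 19 mm wide; open, the fingers measure 117 mm over their backs; the gripper's body (75 mm by 190 mm) begins 51 mm behind the grasp point.
Start: joints at [1.001, 0.22, 1.526, -0, 1.395, -0.126], TCP at [0.268, 0.564, 0.405] pointing down, gripper open.
Joint ranges: [-2.98, 2.98], [-0.91, 2.08], [0.09, 2.57], [-1.24, 4.39], [0.2, 2.65], [-2.68, 2.68]. Speed limits (rad/s): [2.57, 2.57, 3.01, 3.14, 3.14, 3.14].

INTERFACE

Orientations are given as a unit quaternion [x, y, z, w].
In Python, from station import get_state, grab_frame, get_calibration, job, env gives the robot as it stands.
- The arm moves only by the tool play_rows, never from a script. Its argument "motion" is a list of rows, each an object with "travel": the shift along the tool's x, y, z in mm, a list of three; "turn": the turn, a rotation vector about the tool's x, y, z in degrees, a list of three. In form: [{"travel": [dx, dy, dz], "turn": [rx, ry, rz]}, ...]. A call has 1 to 10 rows; each row is the pose to reach, as a shift and turn from the pose commanded when the call began, along the tool's axes at that moment; what a row does not reach only later rows make up. A row lasts 1/12 s, in which the tool goes at most 41.7 mm and 7.16 degrees, less where a joint would pass 70% of its speed; a pose out of reach is approached as far as the arm can. A call with a gripper value outside its range is refused whole. "gripper" is the closure, from 0 (fully open) to 1 (shut), set as the call begins (left out, the last holds). The fingers move at their own pace and stop on an object; "newtons" is the grip in N (left out, the last holds). Time passes only in rows, so rows that repeat a pose let the fingers close. It gives the time, the measured TCP pose, the force, the opening and the grip force at its end, in the units of the state.
- get_state(): the state, without advancing time (a new reading comes with each control period).
- grab_frame(name): name is "scene" or "top" or "wrist"; returns (picture, depth): 400x640x3 uint8, red, green, blue; 400x640 float32, m along the optical axis (not along the pixel's ray), 0 where there is no reading.
- get_calibration(name): a dict with "camera_matrix" (3x3 intrinsics, pixels), "k1" (the pictures are not rectified: a ray, as slopes to the right and down, at radius r is drawn at 1 + k1 r^2 times it, then the intrinsics apply), "camera_from_world" (4x4, takes a point from world to camera coordinates). Camera axes: x right, y up, looking along -z (the intrinsics and any distortion apply to the point x, -y, -z); pixel columns grow to the right and rows downward; lengths in m; the calibration is good to about 2 mm. A picture is of the moment at which its call begins: read the wrist's pose just before it. get_calibration takes no time and is no camera call; for the wrist camera it gives the pose at the moment of the call.
- job.finish_job(): hands the job in; it is judged then, once.
The state is a dict: "t": time; "qpos": joint angles; "joint_vel": joint speeds; "joint_efforts": joint torques, N m; "ee_pos": TCP position; "eef_rot": TCP orientation; "force": force on the tool from outside, world axes, zero at the start; "torque": the same for the moment, N m; "width": opening from 0.0 (shut) to 1.0 (fully open); "gripper_force": force on a finger pad.
Only numpy, scipy, OpenCV 4.12 (cv2) and the standard library are available. Lean on these libraries where they do the work, as an engineer would, in place of code of your own. Each camera call takes 0.05 s, during which the arm holds its last target. There are 200 camera calls.

TASK

Check the desk lamp's spare spring on the small bench tester: with closed fingers press its round plate down until the spring pushes back with 18 N (within 2 N), hold it like that for about a second without ever pressing harder than 23 N, then let the plate come all the way up again. After that, compare the drag pointer that the plate has left behind on the side rail with the reference mark beside it, and slide the verdict tab at the tester's front all the way towards the round stud if the pointer stopped above the mark (good spring), or all the way towards the square stud if it stopped below (tired spring). Do not touch the pointer or the mark, leave the things around the tester where they are, and take the hand away at the end.

Things in the scene. Friction and masses are not known exactly. Their poses are not given: they have to be found in the camera images.
- tester: spring tester fixed to the desk: grey base 200 x 164 x 18 mm. Origin on the desk under the spring; base reaches 120 mm to -x (front, with the verdict tab), 80 mm to +x, 82 mm to either side. At +y an upright rail (8 x 26 mm, centre x +14, y +62, top 116 mm above the desk); at the back (x +55) a guide column 50 mm wide, 120 mm tall.
- plate: round steel plate on the coil spring, 52 mm wide with a 46 mm rubber pad; origin: centre of the pad's flat top. Unloaded it stands against an upper stop, 105 mm above the desk; moves only straight down, 45 mm at most. Force grows about 0.45 N per mm; at the very top it is 1.5 to 14 N, differs from spring to spring and cannot be seen, so it must be felt. Springs back up when let go.
- pointer: drag pointer, a black rider 11 mm wide, 6 mm tall on the inner half of the rail's front, its 2 mm blade pointing to tester +y. A tongue on the plate's +y side pushes it down; it stays by friction where it was pushed to. Origin: blade's tip at mid-height, z up; 86 to 91 mm above the desk at the start. While pushed it is 13 mm below the pad's top.
- mark: reference mark, a brass rider of the same size on the outer half of the rail's front, clamped tight, its blade pointing to tester -y at the pointer's blade. Origin: blade's tip at mid-height, z up; 61 to 78 mm above the desk.
- tab (a joint): position of the verdict tab in m along the tester's y: +0.030 at the stop by the round stud, -0.030 at the stop by the square stud, near 0 at the start. Slides with about 2 N of friction and stays where it is left.
- tab_top (a point): middle of the top of the verdict tab, a black upright grip 12 mm (x) x 16 mm (y) x 36 mm tall on the tester's front, 88 mm ahead of the spring; this point is 59 mm above the desk. The tab slides along the tester's y.
- round_stud (a point): top centre of the round steel stud, 18 mm across, 6 mm tall (24 mm above the desk), at the +y end of the tab's track; verdict 'good'.
- square_stud (a point): top centre of the square steel stud, 18 x 18 mm, 6 mm tall (24 mm above the desk), at the -y end of the tab's track; verdict 'tired'.
- phone: bystander: black phone 149 x 73 x 8 mm lying flat, origin at the centre of its underside
- sticky_notes: bystander: yellow note pad 78 x 78 x 10 mm, origin at the centre of its underside
- mouse: bystander: computer mouse 104 x 53 x 38 mm, origin at the centre of its underside

How it is judged:
By the outcome, as a careful person would: the job done as asked, in the order asked, and still so for the second after the job is handed in, with the robot touching nothing.
It also fails if it takes over 51 s, if anything falls off the work surface, if the arm or the gripper's body presses on something with over 40 N, if the wrist force passes 120 N, or if a joint passes its speed limit or range.

## Working session

There is one attempt and no reset: what is moved stays moved. The work goes in short steps, Python scripts to look and compute and a tool call to move; the robot and the scene stay as the last step left them, time stands still between calls to the robot, and variables do not carry over. Pictures are saved under pics/ and viewed, at most 10 in all, crops included, and the job is handed in when it is done.

Besides the shell and the picture viewer there is one more tool, called after "Call:" as name([rows], argument=value, ...), one row to a line, values as JSON. play_rows: Moves the arm, as the interface text tells. Its arguments: {"type":"object","properties":{"motion":{"type":"array"},"gripper":{"type":"number"},"newtons":{"type":"number"}},"required":["motion"]}

```bash
mkdir -p pics; ls
python3 - <<'E'
from station import *
import cv2,numpy as np
s=get_state();print(s)
for n in("scene","top"):
    p,d=grab_frame(n);cv2.imwrite(f"pics/{n}0.png",p[:,:,::-1]);np.save(f"pics/{n}0.npy",d)
    print(n,get_calibration(n))
E
```

```text
pics
{'t': 0.0, 'qpos': array([ 1.00091077e+00,  2.21189233e-01,  1.52760398e+00, -7.00665380e-05,
        1.39471097e+00, -1.26074959e-01]), 'joint_vel': array([ 0.00064303,  0.00014031,  0.00030938, -0.00033616,  0.00095227,
        0.00072313]), 'joint_efforts': array([-1.08267199e-03, -4.94614112e+01, -3.87372994e+01,  6.96448982e-02,
        5.70895791e-02, -1.57647160e-04]), 'ee_pos': array([0.26821524, 0.56421877, 0.40366356]), 'eef_rot': array([ 2.20082484e-01,  9.75480797e-01, -9.10240285e-04, -2.93497350e-04]), 'force': array([ 0.25366684, -0.42415671,  0.61851825]), 'torque': array([ 0.01963946,  0.01821836, -0.01684604]), 'gripper_force': 0.0, 'width': 0.9978318684901283}
scene {'camera_matrix': array([[390.34305975,   0.        , 319.31045279],
       [  0.        , 390.34305975, 191.64941893],
       [  0.        ,   0.        ,   1.        ]]), 'k1': -0.0004597780033872832, 'camera_from_world': array([[ 0.58324648, -0.81223847,  0.00960304, -0.30595526],
       [ 0.56975933,  0.41749778,  0.70786292, -0.37434143],
       [-0.57896274, -0.40738713,  0.70628456, -0.85763923],
       [ 0.        ,  0.        ,  0.        ,  1.        ]])}
top {'camera_matrix': array([[364.80517406,   0.        , 321.21103665],
       [  0.        , 364.80517406, 200.92356861],
       [  0.        ,   0.        ,   1.        ]]), 'k1': -0.06849011066598662, 'camera_from_world': array([[-0.01745246, -0.99936525, -0.03105638,  0.03009881],
       [ 0.99310849, -0.02092674,  0.11531519, -0.54760526],
       [-0.1158919 , -0.02882982,  0.99284335, -0.96152119],
       [ 0.        ,  0.        ,  0.        ,  1.        ]])}
```

View pics/scene0.png

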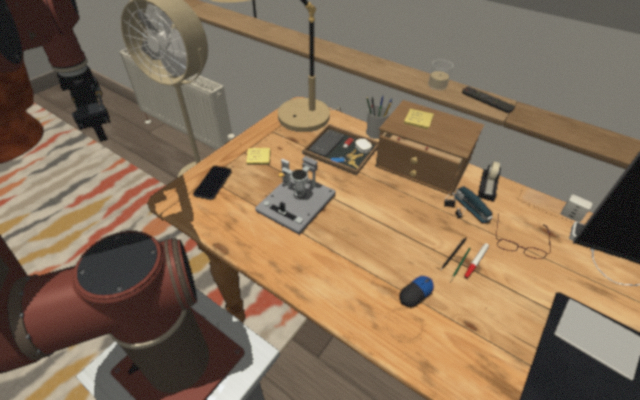

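View pics/top0.png

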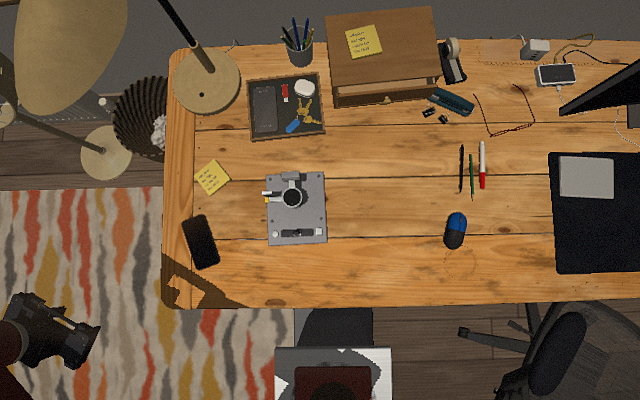

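The top view shows the tester at about (267–327, 172–245), roughly aligned with the world, with its front (tab at ~(297,233)) towards the robot and the rail on the left (+y). Enlarging that area next.

```bash
python3 - <<'E'
import cv2
p=cv2.imread("pics/top0.png")[165:255,250:340]
cv2.imwrite("pics/c1.png",cv2.resize(p,(594,594),interpolation=cv2.INTER_CUBIC))
E
cat > h.py <<'E'
import numpy as np,cv2
from station import *
def ray(cal,u,v):
    K=cal["camera_matrix"];k=np.array([cal["k1"],0,0,0,0.])
    x,y=cv2.undistortPoints(np.array([[[u,v]]],float),K,k)[0,0]
    T=cal["camera_from_world"];R=T[:3,:3]
    return -R.T@T[:3,3],R.T@np.array([x,-y,-1])
def at_z(cal,u,v,z):
    o,d=ray(cal,u,v);return o+d*(z-o[2])/d[2]
def proj(cal,P):
    T=cal["camera_from_world"];c=T[:3,:3]@np.asarray(P)+T[:3,3]
    x,y=c[0]/-c[2],-c[1]/-c[2];f=1+cal["k1"]*(x*x+y*y);K=cal["camera_matrix"]
    return np.array([K[0,0]*x*f+K[0,2],K[1,1]*y*f+K[1,2]])
E
```

```text
(no output)
```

View pics/c1.png

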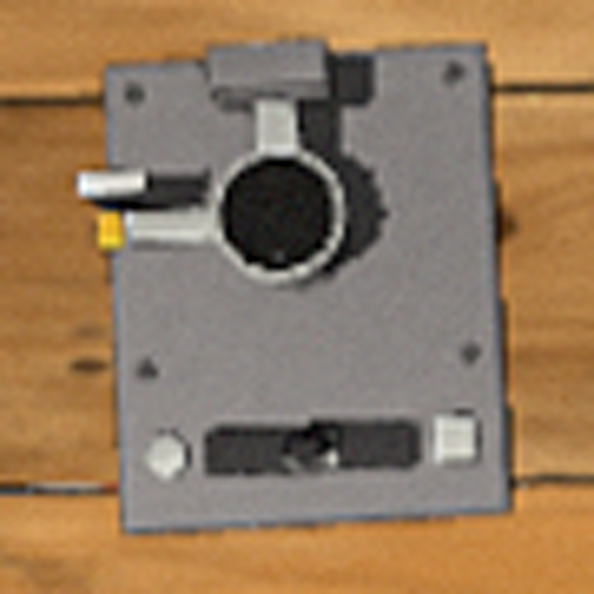

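The crop shows the base corners at (106,66), (486,45), (510,508) and (123,531), the plate at (281,215), the round stud at (168,455) and the square stud at (456,438).

Run:
```python
from h import *
np.set_printoptions(precision=4,suppress=True)
c=get_calibration("top")
f=lambda u,v,z:at_z(c,250+(u+.5)/6.6-.5,165+(v+.5)/6.6-.5,z)
C=[f(u,v,.018) for u,v in((106,66),(486,45),(510,508),(123,531))]
print(C,[np.linalg.norm(C[i]-C[i-1]) for i in range(4)])
P=f(281,215,.105);r=f(168,455,.024);s=f(456,438,.024)
print(P,r,s,np.linalg.norm(r-s))
m=np.array([[80,82],[80,-82],[-120,-82],[-120,82]])/1000.
# fit rigid
D=np.array(C)[:,:2];mc=m-m.mean(0);dc=D-D.mean(0)
a=np.arctan2((mc[:,0]*dc[:,1]-mc[:,1]*dc[:,0]).sum(),(mc*dc).sum())
R=np.array([[np.cos(a),-np.sin(a)],[np.sin(a),np.cos(a)]])
print("yaw",np.degrees(a),"origin",D.mean(0)-R@m.mean(0))
q=get_state();print(np.hypot(*P[:2]))
```

```text
[array([0.6274, 0.1746, 0.018 ]), array([0.6325, 0.0129, 0.018 ]), array([0.4378, 0.0065, 0.018 ]), array([0.431 , 0.1675, 0.018 ])] [np.float64(0.19655558437133416), np.float64(0.16176117082131294), np.float64(0.1948123160715508), np.float64(0.16115930435992545)]
[0.5508 0.0909 0.105 ] [0.462  0.1476 0.024 ] [0.4669 0.0281 0.024 ] 0.11956381946230765
yaw 2.0343523106322103 origin [0.5522 0.0911]
0.558200900098861
```

```bash
cat >> h.py <<'E'
from scipy.spatial.transform import Rotation as Ro
O=np.array([.551,.091,0]);YAW=np.radians(2.03)
RT=Ro.from_euler('z',YAW)
def tw(p): return O+RT.apply(np.asarray(p,float))   # tester->world
def move(tip,tilt=0):
    """shift+turn to bring fingertip to tester point tip(m), tool y along tester y, tilt about tester y"""
    s=get_state();q=Ro.from_quat(s["eef_rot"])
    g=RT*Ro.from_euler('y',tilt,degrees=True)*Ro.from_matrix(np.array([[-1,0,0],[0,1,0],[0,0,-1.]]).T)
    t=tw(tip)-g.apply([0,0,.182])
    print("t",round(s["t"],2),"travel mm",np.round(q.inv().apply(t-s["ee_pos"])*1000,1),"turn",np.round(np.degrees((q.inv()*g).as_rotvec()),2),
     "tip in tester mm",np.round(RT.inv().apply(s["ee_pos"]+q.apply([0,0,.182])-O)*1000,1),"F",s["force"].round(2),"w",round(s["width"],3))
E
python3 -c "
from h import *
move([0,0,.135])"
```

```text
t 0.1 travel mm [-458.6 -305.9   87.2] turn [ -0.09  -0.03 -27.46] tip in tester mm [-266.   482.7  221.8] F [-0.38  0.25  0.52] w 1.002
```

Call:
play_rows([
  {"travel":[-459,-306,40],"turn":[-0.1,0,-27.5]},
  {"travel":[-459,-306,40],"turn":[-0.1,0,-27.5]},
  {"travel":[-459,-306,40],"turn":[-0.1,0,-27.5]},
  {"travel":[-459,-306,40],"turn":[-0.1,0,-27.5]},
  {"travel":[-459,-306,40],"turn":[-0.1,0,-27.5]},
  {"travel":[-459,-306,40],"turn":[-0.1,0,-27.5]},
  {"travel":[-459,-306,40],"turn":[-0.1,0,-27.5]},
  {"travel":[-459,-306,40],"turn":[-0.1,0,-27.5]},
  {"travel":[-459,-306,40],"turn":[-0.1,0,-27.5]},
  {"travel":[-459,-306,40],"turn":[-0.1,0,-27.5]},
], gripper=1, newtons=20)

```text
t: 0.93
ee_pos: [0.4785, 0.2119, 0.3747]
eef_rot: [-0.018, 1.0, 0.001, 0.0]
force: [0.1, 0.6, 0.5]
width: 0.324
gripper_force: 0.0
```

```bash
python3 -c "
from h import *
move([0,0,.135])"
```

```text
t 0.93 travel mm [ -68.  -123.6   57.5] turn [0.1  0.   0.05] tip in tester mm [-68.1 123.7 192.7] F [0.11 0.64 0.47] w 0.324
```

Call:
play_rows([
  {"travel":[-66,-120,45],"turn":[0,0,0]},
  {"travel":[-66,-120,45],"turn":[0,0,0]},
  {"travel":[-66,-120,45],"turn":[0,0,0]},
  {"travel":[-66,-120,45],"turn":[0,0,0]},
  {"travel":[-66,-120,45],"turn":[0,0,0]},
  {"travel":[-66,-120,45],"turn":[0,0,0]},
])

```text
t: 1.43
ee_pos: [0.5484, 0.0955, 0.3289]
eef_rot: [-0.017, 1.0, 0.001, -0.001]
force: [-1.1, 1.0, 1.2]
width: 0.011
gripper_force: 0.0
```

```bash
python3 -c "
from h import *
move([0,0,.110])
p,d=grab_frame('wrist');cv2.imwrite('pics/w1.png',p[:,:,::-1])
c=get_calibration('wrist');T=c['camera_from_world'];print(c, RT.inv().apply(-T[:3,:3].T@T[:3,3]-O))
print(proj(c,tw([0,0,.105])))
"
```

```text
t 1.43 travel mm [-2.5 -4.6 36.9] turn [ 0.12 -0.11 -0.11] tip in tester mm [ -2.8   5.  146.9] F [-1.13  0.97  1.24] w 0.011
{'camera_matrix': array([[307.31203711,   0.        , 320.48602037],
       [  0.        , 307.31203711, 197.51826622],
       [  0.        ,   0.        ,   1.        ]]), 'k1': 0.012085487100416865, 'camera_from_world': array([[-0.03537041,  0.99937279,  0.00172277, -0.07816165],
       [-0.95909707, -0.03346038, -0.28109289,  0.54155842],
       [-0.28085894, -0.01159467,  0.95967902, -0.16359713],
       [ 0.        ,  0.        ,  0.        ,  1.        ]])} [-0.08013665  0.00617906  0.30936362]
[311.3110107  224.87872957]
```

View pics/w1.png

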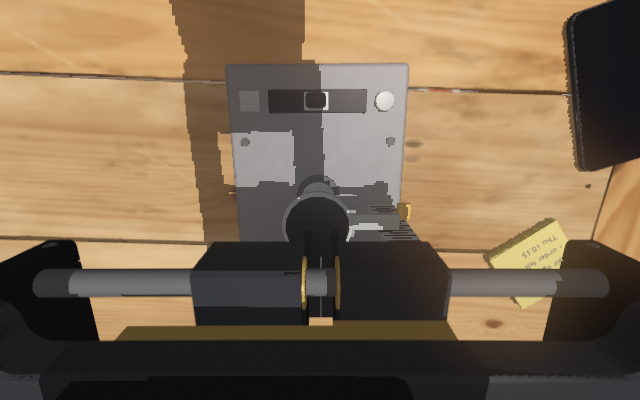

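The wrist view shows the plate at (317,226), the square stud at (249,101), the round stud at (385,101) and the tab at (316,100). I'll check the origin against these.

```bash
python3 -c "
from h import *
c=get_calibration('wrist')
for u,v,z in((385,101,.024),(249,101,.024),(316,99,.059),(317,226,.105)): print((RT.inv().apply(at_z(c,u,v,z)-O)*1000).round(1))
move([0,.002,.112])
"
```

```text
[-85.5  63.8  24. ]
[-85.5 -56.5  24. ]
[-86.4   3.1  59. ]
[  0.9   4.  105. ]
t 1.48 travel mm [-2.7 -3.7 35.6] turn [ 0.13 -0.05 -0.01] tip in tester mm [ -2.8   6.  147.6] F [0.24 0.04 0.98] w 0.005
```

Call:
play_rows([
  {"travel":[-3,-3.5,15],"turn":[0,0,0]},
  {"travel":[-3,-3.5,30],"turn":[0,0,0]},
  {"travel":[-3,-3.5,36],"turn":[0,0,0]},
  {"travel":[-3,-3.5,36],"turn":[0,0,0]},
  {"travel":[-3,-3.5,36],"turn":[0,0,0]},
])

```text
t: 1.9
ee_pos: [0.5512, 0.0941, 0.2943]
eef_rot: [-0.019, 1.0, 0.001, 0.0]
force: [0.7, -0.4, 1.0]
width: 0.008
gripper_force: 0.0
```

```bash
cat >> h.py <<'E'
def fz(n=8):
    F=[]
    for _ in range(n):
        F.append(get_state()["force"]);grab_frame("top")
    F=np.array(F);print("F mean",F.mean(0).round(2),"std",F.std(0).round(2))
E
python3 -c "
from h import *
fz(10)
move([0,.002,.105])
"
```

```text
F mean [ 0.21 -0.15  0.38] std [0.49 0.36 0.55]
t 2.4 travel mm [ 0.7 -0.   7.1] turn [0.1  0.04 0.03] tip in tester mm [  0.8   2.3 112.1] F [-0.    0.08  0.24] w 0.009
```

Call:
play_rows([
  {"travel":[0,0,3],"turn":[0,0,0]},
  {"travel":[0,0,5],"turn":[0,0,0]},
  {"travel":[0,0,7],"turn":[0,0,0]},
  {"travel":[0,0,8],"turn":[0,0,0]},
  {"travel":[0,0,9],"turn":[0,0,0]},
  {"travel":[0,0,9],"turn":[0,0,0]},
])

```text
t: 2.9
ee_pos: [0.5516, 0.0931, 0.2861]
eef_rot: [-0.018, 1.0, 0.001, -0.0]
force: [-4.7, -0.1, 11.9]
width: 0.001
gripper_force: 5.8
```

```bash
python3 -c "
from h import *
fz(4)
move([0,.002,.105])
"
```

```text
F mean [-5.37 -0.32 11.34] std [0.45 0.21 0.6 ]
t 3.1 travel mm [ 0.7 -0.1 -0.6] turn [0.09 0.01 0.05] tip in tester mm [  0.7   2.3 104.4] F [-5.67 -0.47 11.44] w 0.009
```

Call:
play_rows([
  {"travel":[0,0,1],"turn":[0,0,0]},
  {"travel":[0,0,2],"turn":[0,0,0]},
  {"travel":[0,0,3],"turn":[0,0,0]},
  {"travel":[0,0,3],"turn":[0,0,0]},
])

```text
t: 3.43
ee_pos: [0.5516, 0.0931, 0.2834]
eef_rot: [-0.018, 1.0, 0.001, 0.0]
force: [-6.3, -1.2, 11.9]
width: 0.005
gripper_force: 6.4
```

```bash
python3 -c "
from h import *
fz(4)
move([0,.002,.105])
"
```

```text
F mean [-6.61 -0.77 12.96] std [0.36 0.59 0.77]
t 3.63 travel mm [ 0.7 -0.1 -3.5] turn [0.08 0.   0.05] tip in tester mm [  0.7   2.3 101.5] F [-6.18  0.12 12.21] w 0.005
```

Call:
play_rows([
  {"travel":[0,0,2],"turn":[0,0,0]},
  {"travel":[0,0,4],"turn":[0,0,0]},
  {"travel":[0,0,6],"turn":[0,0,0]},
  {"travel":[0,0,8],"turn":[0,0,0]},
  {"travel":[0,0,9],"turn":[0,0,0]},
  {"travel":[0,0,10],"turn":[0,0,0]},
  {"travel":[0,0,10],"turn":[0,0,0]},
])

```text
t: 4.22
ee_pos: [0.5517, 0.0931, 0.274]
eef_rot: [-0.018, 1.0, 0.001, 0.0]
force: [-8.6, -1.3, 17.6]
width: 0.006
gripper_force: 8.6
```

```bash
python3 -c "
from h import *
fz(6)
move([0,.002,.105])
"
```

```text
F mean [-8.39 -1.1  17.51] std [0.4  0.55 0.23]
t 4.52 travel mm [  0.7  -0.1 -12.9] turn [0.08 0.   0.06] tip in tester mm [ 0.7  2.3 92.1] F [-7.73 -1.29 16.73] w 0.001
```

Call:
play_rows([
  {"travel":[0,0,1],"turn":[0,0,0]},
  {"travel":[0,0,2.2],"turn":[0,0,0]},
  {"travel":[0,0,2.2],"turn":[0,0,0]},
  {"travel":[0,0,2.2],"turn":[0,0,0]},
  {"travel":[0,0,2.2],"turn":[0,0,0]},
  {"travel":[0,0,2.2],"turn":[0,0,0]},
  {"travel":[0,0,2.2],"turn":[0,0,0]},
  {"travel":[0,0,2.2],"turn":[0,0,0]},
])

```text
t: 5.18
ee_pos: [0.5517, 0.0931, 0.2721]
eef_rot: [-0.018, 1.0, 0.001, 0.0]
force: [-9.1, -0.9, 18.0]
width: 0.006
gripper_force: 9.0
```

```bash
python3 -c "
from h import *
fz(20)
move([0,.002,.105])
"
```

```text
F mean [-8.86 -0.94 18.08] std [0.71 0.41 0.62]
t 6.18 travel mm [  0.7  -0.1 -14.9] turn [ 0.08 -0.    0.05] tip in tester mm [ 0.7  2.3 90.1] F [-8.02 -0.49 18.74] w 0.01
```

Call:
play_rows([
  {"travel":[0,0,-4],"turn":[0,0,0]},
  {"travel":[0,0,-8],"turn":[0,0,0]},
  {"travel":[0,0,-12],"turn":[0,0,0]},
  {"travel":[0,0,-16],"turn":[0,0,0]},
  {"travel":[0,0,-20],"turn":[0,0,0]},
  {"travel":[0,0,-30],"turn":[0,0,0]},
  {"travel":[0,0,-45],"turn":[0,0,0]},
  {"travel":[0,0,-70],"turn":[0,0,0]},
  {"travel":[0,0,-70],"turn":[0,0,0]},
  {"travel":[0,0,-70],"turn":[0,0,0]},
])

```text
t: 7.02
ee_pos: [0.5523, 0.093, 0.3415]
eef_rot: [-0.018, 1.0, 0.001, 0.002]
force: [0.3, 0.8, -0.6]
width: 0.006
gripper_force: 0.0
```

```bash
python3 -c "
from h import *
fz(2)
move([-.043,.030,.151],-40)
"
```

```text
F mean [-0.03  0.3  -0.93] std [0.28 0.55 0.34]
t 7.12 travel mm [160.3  28.1  48.8] turn [  0.11 -40.03   0.  ] tip in tester mm [  0.3   2.3 157. ] F [ 0.14 -0.17 -0.71] w 0.005
```

Call:
play_rows([
  {"travel":[27,5,8],"turn":[0,-6.7,0]},
  {"travel":[54,10,16],"turn":[0,-13.4,0]},
  {"travel":[80,14,24],"turn":[0,-20,0]},
  {"travel":[107,19,32],"turn":[0,-26.7,0]},
  {"travel":[134,23,40],"turn":[0,-33.4,0]},
  {"travel":[160,28,49],"turn":[0,-40,0]},
  {"travel":[160,28,49],"turn":[0,-40,0]},
  {"travel":[160,28,49],"turn":[0,-40,0]},
])

```text
t: 7.78
ee_pos: [0.3877, 0.1153, 0.2873]
eef_rot: [-0.017, 0.941, 0.007, 0.339]
force: [-0.2, -0.1, -0.2]
width: 0.001
gripper_force: 0.0
```

```bash
python3 -c "
from h import *
move([-.043,.030,.151],-40)
c=get_calibration('wrist');p,d=grab_frame('wrist');cv2.imwrite('pics/w2.png',p[:,:,::-1]);np.save('pics/w2d.npy',d)
u,v=proj(c,tw([.01,.064,.077]));print(u,v)
import pickle;pickle.dump(c,open('pics/w2.pkl','wb'))
x,y=int(u)-60,int(v)-50;print(x,y)
cv2.imwrite('pics/w2c.png',cv2.resize(p[y:y+90,x:x+120,::-1],(792,594),interpolation=cv2.INTER_CUBIC))
"
```

```text
t 7.78 travel mm [-3.8 -0.1 -0.9] turn [ 0.12 -0.35  0.05] tip in tester mm [-46.2  30.5 147.2] F [-0.18 -0.12 -0.19] w 0.001
358.89602178134305 199.94210981910118
298 149
```

View pics/w2c.png

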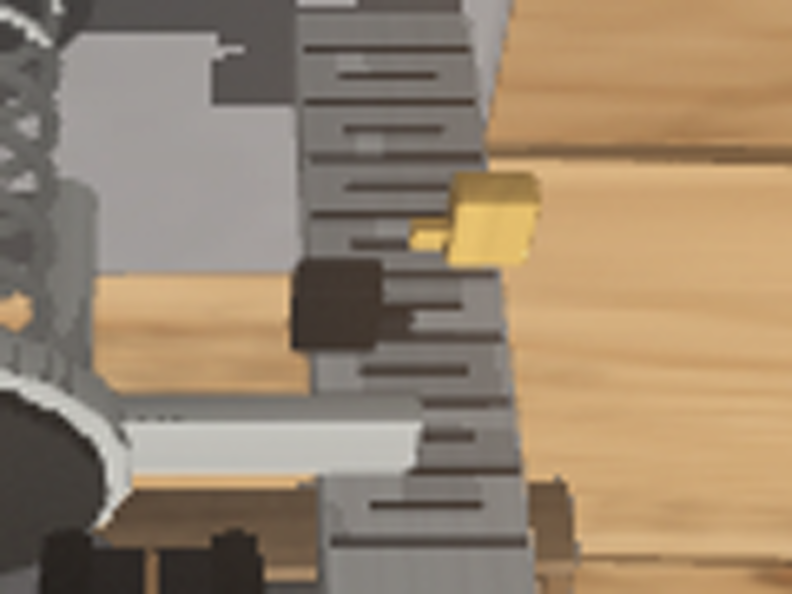

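The camera is upside down here: the base and the lower rail are at the top of the crop, and the plate and rail top are at the bottom. The black pointer's blade (~(400,318)) therefore sits about 9 mm above the brass blade (~(428,235)), so it's a good spring. The tongue is back up and clear of the pointer. The tab has to go to the round stud (+y).

```bash
python3 -c "
from h import *
move([-.086,-.035,.125],0)
"
```

```text
t 7.83 travel mm [-67.2 -65.1  34.4] turn [ 0.11 39.92  0.04] tip in tester mm [-42.9  30.4 150.8] F [ 1.11 -0.15  0.96] w 0.004
```

Call:
play_rows([
  {"travel":[-11,-11,5],"turn":[0,6.6,0]},
  {"travel":[-22,-22,10],"turn":[0,13.3,0]},
  {"travel":[-34,-33,16],"turn":[0,20,0]},
  {"travel":[-45,-44,22],"turn":[0,26.6,0]},
  {"travel":[-56,-55,28],"turn":[0,33.3,0]},
  {"travel":[-67,-65,34],"turn":[0.1,40,0]},
  {"travel":[-67,-65,34],"turn":[0.1,40,0]},
  {"travel":[-67,-65,34],"turn":[0.1,40,0]},
])

```text
t: 8.5
ee_pos: [0.4691, 0.0522, 0.308]
eef_rot: [-0.017, 1.0, 0.0, 0.001]
force: [-1.1, 0.4, -0.0]
width: 0.005
gripper_force: 0.0
```

```bash
python3 -c "
from h import *
c=get_calibration('wrist')
p,d=grab_frame('wrist');cv2.imwrite('pics/w3.png',p[:,:,::-1])
print(proj(c,tw([-.086,.003,.059])))
move([-.086,-.035,.036],0)
"
```

```text
[369.46480208 205.9457254 ]
t 8.55 travel mm [ 1.7  0.3 89.7] turn [ 0.04  0.15 -0.04] tip in tester mm [-84.1 -35.2 125.7] F [ 0.2  -0.66 -0.58] w 0.002
```

View pics/w3.png

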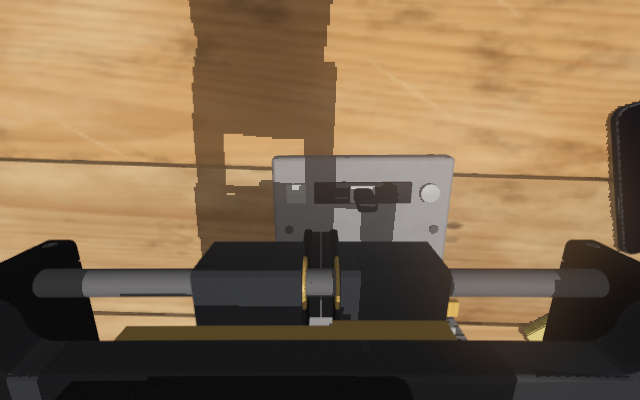

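The tab top is at about (366,203), as predicted. The fingers are off to its −y side, and the space below them is clear.

Call:
play_rows([
  {"travel":[2,0,25],"turn":[0,0,0]},
  {"travel":[2,0,50],"turn":[0,0,0]},
  {"travel":[2,0,70],"turn":[0,0,0]},
  {"travel":[2,0,85],"turn":[0,0,0]},
  {"travel":[2,0,90],"turn":[0,0,0]},
  {"travel":[2,0,90],"turn":[0,0,0]},
  {"travel":[2,5,90],"turn":[0,0,0]},
])

```text
t: 9.13
ee_pos: [0.4642, 0.0579, 0.2185]
eef_rot: [-0.018, 1.0, -0.0, 0.001]
force: [0.4, -0.2, 0.9]
width: 0.003
gripper_force: 0.0
```

```bash
python3 -c "
from h import *
move([-.086,.005,.036],0)
"
```

```text
t 9.13 travel mm [-1.9 35.   0.5] turn [-0.    0.14  0.  ] tip in tester mm [-87.5 -30.   36.5] F [ 0.4  -0.21  0.86] w 0.003
```

Call:
play_rows([
  {"travel":[0,5,0],"turn":[0,0,0]},
  {"travel":[0,10,0],"turn":[0,0,0]},
  {"travel":[0,15,0],"turn":[0,0,0]},
  {"travel":[0,20,0],"turn":[0,0,0]},
  {"travel":[0,25,0],"turn":[0,0,0]},
  {"travel":[0,30,0],"turn":[0,0,0]},
])

```text
t: 9.63
ee_pos: [0.4634, 0.0883, 0.2183]
eef_rot: [-0.018, 1.0, -0.0, 0.001]
force: [1.1, -2.2, 1.7]
width: 0.004
gripper_force: 1.3
```

```bash
python3 -c "
from h import *
fz(3)
move([-.086,.005,.036],0)
"
```

```text
F mean [ 0.56 -1.4   1.06] std [0.39 0.58 0.96]
t 9.78 travel mm [-2.3  4.5 -0.4] turn [ 0.03 -0.    0.05] tip in tester mm [-88.3   0.6  35.6] F [-0.1  -0.35 -1.02] w 0.009
```

Contact at about 2 N, so the tab is sliding. I'll push on in small steps until the stop.

Call:
play_rows([
  {"travel":[0,3,0],"turn":[0,0,0]},
  {"travel":[0,5,0],"turn":[0,0,0]},
  {"travel":[0,7,0],"turn":[0,0,0]},
  {"travel":[0,8,0],"turn":[0,0,0]},
  {"travel":[0,9,0],"turn":[0,0,0]},
  {"travel":[0,10,0],"turn":[0,0,0]},
])

```text
t: 10.28
ee_pos: [0.4624, 0.0979, 0.2175]
eef_rot: [-0.018, 1.0, -0.0, -0.0]
force: [-0.6, -2.5, -0.3]
width: 0.001
gripper_force: 1.0
```

```bash
python3 -c "
from h import *
fz(3)
move([-.086,.005,.036],0)
"
```

```text
F mean [-0.48 -1.77 -0.29] std [0.75 0.63 0.12]
t 10.43 travel mm [-2.3 -5.  -0.5] turn [ 0.01 -0.01  0.01] tip in tester mm [-88.3  10.1  35.5] F [-0.45 -1.13  0.16] w 0.005
```

Call:
play_rows([
  {"travel":[0,1,0],"turn":[0,0,0]},
  {"travel":[0,2,0],"turn":[0,0,0]},
  {"travel":[0,3,0],"turn":[0,0,0]},
  {"travel":[0,4,0],"turn":[0,0,0]},
])

```text
t: 10.77
ee_pos: [0.4623, 0.1019, 0.2175]
eef_rot: [-0.018, 1.0, 0.0, -0.0]
force: [-0.5, -2.0, -0.6]
width: 0.005
gripper_force: 0.9
```

```bash
python3 -c "
from h import *
fz(3)
move([-.086,.005,.036],0)
p,d=grab_frame('wrist');cv2.imwrite('pics/w4.png',p[:,:,::-1])
"
```

```text
F mean [-0.62 -1.46 -0.4 ] std [0.18 0.6  0.57]
t 10.92 travel mm [-2.1 -9.1 -0.3] turn [0.01 0.02 0.01] tip in tester mm [-88.1  14.1  35.7] F [-0.16 -0.9  -0.35] w 0.007
```

View pics/w4.png

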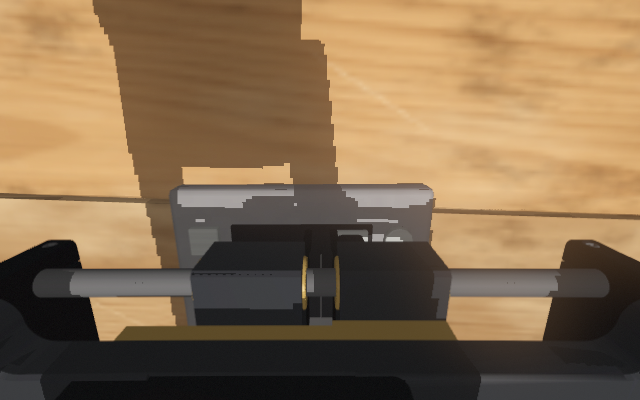

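The tab shows at about (350,240), just right of the fingers, and hasn't reached the track end yet ((372,235)). I'll keep pushing.

Call:
play_rows([
  {"travel":[0,1.5,0],"turn":[0,0,0]},
  {"travel":[0,3,0],"turn":[0,0,0]},
  {"travel":[0,4,0],"turn":[0,0,0]},
  {"travel":[0,5,0],"turn":[0,0,0]},
])

```text
t: 11.3
ee_pos: [0.4625, 0.1047, 0.2178]
eef_rot: [-0.019, 1.0, -0.003, 0.0]
force: [-0.9, -21.9, 1.7]
width: 0.007
gripper_force: 10.9
```

```bash
python3 -c "
from h import *
fz(3)
move([-.086,.005,.036],0)
"
```

```text
F mean [ -1.14 -19.7    1.86] std [0.26 1.53 0.44]
t 11.45 travel mm [ -1.9 -11.7  -0.1] turn [-0.35  0.    0.07] tip in tester mm [-87.9  15.5  35.8] F [ -1.66 -18.22   1.44] w 0.001
```

At the stop (20 N). I'll back off to −y, then go up and away.

Call:
play_rows([
  {"travel":[0,-4,0],"turn":[0,0,0]},
  {"travel":[0,-10,0],"turn":[0,0,0]},
  {"travel":[0,-20,0],"turn":[0,0,0]},
  {"travel":[0,-25,-15],"turn":[0,0,0]},
  {"travel":[0,-25,-45],"turn":[0,0,0]},
  {"travel":[0,-25,-80],"turn":[0,0,0]},
  {"travel":[0,-25,-115],"turn":[0,0,0]},
  {"travel":[0,-25,-150],"turn":[0,0,0]},
  {"travel":[20,-55,-170],"turn":[0,0,0]},
  {"travel":[20,-55,-170],"turn":[0,0,0]},
])

```text
t: 12.28
ee_pos: [0.4443, 0.0489, 0.3935]
eef_rot: [-0.018, 1.0, -0.001, 0.005]
force: [0.0, -0.4, 0.3]
width: 0.005
gripper_force: 0.0
```

```bash
python3 -c "
from h import *
move([-.086,.005,.036],0)
p,d=grab_frame('wrist');cv2.imwrite('pics/w5.png',p[:,:,::-1])
"
```

```text
t 12.28 travel mm [-20.5  43.8 175.6] turn [-0.15  0.53  0.  ] tip in tester mm [-106.4  -38.8  211.5] F [ 0.04 -0.42  0.33] w 0.005
```

View pics/w5.png

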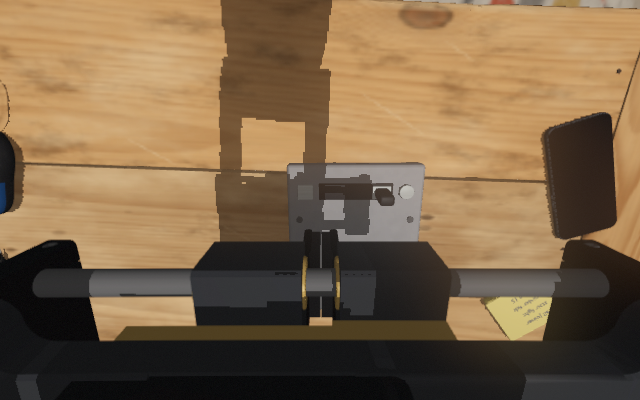

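The tab (~(385,197)) is at the round-stud end of its track, the things around the tester are untouched, and the hand is clear. Handing in.

```bash
python3 -c "
from station import *
print(job.finish_job())"
```

```text
the job is handed in; nothing more can be done
None
```

I pressed the spring to about 18 N, held it for over a second and released it; the pointer stopped about 9 mm above the mark, so I slid the tab to its stop by the round stud (good spring), moved the hand clear and handed the job in.

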